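# Hold a gel cassette down on the casting stand's gasket

### The arm

A 6-joint arm with a two-finger parallel gripper is mounted at the origin on the work surface. World frame = base frame: x ahead of the robot, y to its left, z up, the work surface at z = 0. Lengths are in mm, angles in rad, forces in N, time in s.
With the tool pointing down it reaches from about 300 to 775 mm from the base axis. Payload 14.6 kg.
Tool frame: the origin (TCP) lies midway between the tips of the shut fingers; the grasp point (between the pads) lies 19 mm behind it; z points along the fingers, y is the direction in which the jaws open and shut (so a half turn about z gives the same grasp; the last joint's range is limited). The gripper opens to 94 mm and grips with 3 to 60 N. Pads are 16 mm wide; open, the fingers measure 119 mm over their backs; the gripper's body (75 mm by 177 mm) begins 78 mm behind the grasp point.
Start: joints at [1.204, 0.3, 1.521, -0, 1.321, -0.067], TCP at [162.428, 525.458, 205.446] pointing down, gripper open.
Joint ranges: [-3.03, 3.03], [-0.79, 2.21], [0.23, 2.52], [-1.04, 4.18], [0, 3.07], [-2.55, 2.55]. Speed limits (rad/s): [2.22, 2.22, 2.57, 3.14, 3.14, 3.14].

### API

Orientations are given as [roll, pitch, yaw] about the fixed x, y, z axes, in that order (R = Rz(yaw) Ry(pitch) Rx(roll)).
In Python, from cell import read_state, camera, get_calibration, sign_off gives the robot as it stands.
- The arm moves only by the tool carry_out, never from a script. Its argument "series" is a list of rows, each an object with "delta_pos": the shift along the world's x, y, z in mm, a list of three; "turn": the turn, a rotation vector about the world's x, y, z in rad, a list of three; "hand": the opening, from 0 (shut) to 1 (fully open). A call has 1 to 8 rows; each row is the pose to reach, as a shift and turn from the pose commanded when the call began; what a row does not reach only later rows make up. A row lasts 1/8 s, in which the tool goes at most 62.5 mm and 10.7 degrees, less where a joint would pass 70% of its speed; a pose out of reach is approached as far as the arm can. A call with a gripper value outside its range is refused whole. The fingers move at their own pace and stop on an object; "squeeze" is the grip in N (left out, the last holds). Time passes only in rows, so rows that repeat a pose let the fingers close. It gives the time, the measured TCP pose, the force and the opening at its end, in the units of the state.
- read_state(): the state, without advancing time (a new reading comes with each control period).
- camera(name): name is "scene" or "top" or "wrist"; returns the picture (420x560x3 uint8, red, green, blue); there is no depth.
- get_calibration(name): a dict with "intrinsics" (3x3 intrinsics, pixels), "pose" (4x4, takes a point from camera to world coordinates). Camera axes: x right, y down, z forward; pixel columns grow to the right and rows downward; lengths in mm; the calibration is good to about 2 mm. A picture is of the moment at which its call begins: read the wrist's pose just before it. get_calibration takes no time and is no camera call; for the wrist camera it gives the pose at the moment of the call.
- sign_off(): hands the job in, once; it reports no verdict.
The state is a dict: "clock": time; "joints": joint angles; "qd": joint speeds; "effort": joint torques, N m; "eef_pos": TCP position; "eef_rot": TCP orientation; "wrist_force": force on the tool from outside, world axes, zero at the start; "moment": the same for the moment, N m; "finger_gap": finger opening in mm.
Only numpy, scipy, OpenCV 4.12 (cv2) and the standard library are available. Lean on these libraries where they do the work, as an engineer would, in place of code of your own. Each camera call takes 0.05 s, during which the arm holds its last target.

### The job

Take the large glass gel cassette out of the drying rack, lower it upright into the two channels of the casting stand and press it straight down on the foam gasket with a steady push of about 12 N: below 8 N the gel will leak, above 16 N the gasket bulges, and the glass must never see more than about 25 N. I will then tighten the two thumbscrews, so finish while you are still holding the cassette pressed down like that, without letting go. Leave the smaller cassettes and everything else on the bench where they are.

Things in the scene. Friction and masses are not known exactly. Their poses are not given: they have to be found in the camera images.
- cassette: the large gel cassette: two glass plates with grey spacer strips down both sides, one stiff slab 100 mm wide (its y), 85 mm tall (its z, up), 9 mm thick (its x), about 0.17 kg; tallest and widest of the three. Origin: centre of its bottom edge. At the start it stands upright in one of the rack's three places, on its base. Either face may look to either side of the stand
- small_cassette_a: a smaller glass cassette, 75 mm wide, 65 mm tall, 9 mm thick, standing in the drying rack; origin and axes as for the large one; leave it alone
- small_cassette_b: a smaller glass cassette, 75 mm wide, 65 mm tall, 9 mm thick, standing in the drying rack; origin and axes as for the large one; leave it alone
- rack: white drying rack, fixed: base 165 (x) by 115 (y) by 12 mm, origin at the centre of its underside. Three places along its x, 55 mm apart, the middle one at the origin; each has four 6 mm dowels, 40 mm high above the base, in pairs at y = -29 and +29 mm, 13 mm clear between them across the cassette's thickness. The cassettes stand with their width along the rack's y
- stand: grey casting stand, fixed: base 100 (x) by 160 (y) by 18 mm, origin at the centre of its underside. On the base two uprights at y = -53 and +53 mm with 88 mm free between them, each with a channel for one side edge of the cassette; a low tie plate behind (-x) reaches 40 mm above the bench. Two black thumbscrews, backed off, stand out to x = +40 mm, 64 mm up; not for the robot
- channel_left (a point): point at the top of the channel in the stand's +y upright, on its middle line, 82 mm above the bench. The channel is upright, open at the top and towards the other upright, 14 mm wide (stand x) for the 9 mm cassette; the two are 106 mm from end wall to end wall (stand y) for its 100 mm width. Above this point the mouth flares by about 6 mm on each side, to 91 mm
- channel_right (a point): point at the top of the channel in the stand's -y upright, on its middle line, 82 mm above the bench. The channel is upright, open at the top and towards the other upright, 14 mm wide (stand x) for the 9 mm cassette; the two are 106 mm from end wall to end wall (stand y) for its 100 mm width. Above this point the mouth flares by about 6 mm on each side, to 91 mm
- gasket: the stand's black foam gasket, a strip 86 mm (y) by 22 mm (x) lying between the uprights on the stand's middle, axes as the stand's. Origin: centre of its top face, 32 mm above the bench while unloaded; the cassette's bottom edge comes to rest on it. It gives straight down like a spring, 0.4 mm for each newton (12 N: 4.8 mm), and is solid after 10 mm; it springs back when the load goes
- tube_rack: grey microtube rack with five clear tubes, 78 by 128 mm, 62 mm high with the tubes; origin under its centre; bystander
- orange_rack: orange microtube rack, same size; origin under its centre; bystander
- beaker: glass beaker, 68 mm across, 85 mm high, between rack and stand; origin under its centre; bystander
- reagent: small white bottle with blue cap, 44 mm across, 80 mm high, between rack and stand; origin under its centre; bystander
- comb: white plastic gel comb lying flat, 80 by 33 mm, 6 mm thick; bystander
There are look-alikes about, which are no part of the job. Leave any pink look-alike of the cassette alone. Leave any pink look-alike of the rack alone.

How it is judged:
By the outcome, as a careful person would: the job done as asked, in the order asked, and still so for the second after the job is handed in, while the arm keeps its last pose, push and grip.
It also fails if it takes over 51 s, if anything falls off the work surface, if the arm or the gripper's body presses on something with over 40 N, if the wrist force passes 120 N, or if a joint passes its speed limit or range.

## Working session

There is one attempt and no reset: what is moved stays moved. The work goes in short steps, Python scripts to look and compute and a tool call to move; the robot and the scene stay as the last step left them, time stands still between calls to the robot, and variables do not carry over. Pictures are saved under pics/ and viewed, and the job is handed in when it is done.

Besides the shell and the picture viewer there is one more tool, called as name(argument=value, ...), one argument or row to a line, values as JSON. carry_out: Moves the arm, as the interface text tells. Its arguments: {"type":"object","properties":{"series":{"type":"array"},"squeeze":{"type":"number"}},"required":["series"]}

```bash
mkdir -p pics; ls; python3 - <<'E'
from cell import *
import cv2
s=read_state();print(s)
for n in ("scene","top","wrist"):
    c=get_calibration(n);print(n,c)
    im=camera(n);cv2.imwrite(f"pics/{n}0.png",cv2.cvtColor(im,cv2.COLOR_RGB2BGR))
E
```

```text
pics
{'clock': 0.0, 'joints': array([ 1.20440916e+00,  3.00484088e-01,  1.52158345e+00,  1.73292327e-05,
        1.32067990e+00, -6.66025969e-02]), 'qd': array([-6.58598721e-04, -1.41329239e-05, -6.74085178e-04, -6.82605464e-04,
       -6.91376582e-04, -1.05921570e-03]), 'effort': array([-8.47620668e-04, -5.31812525e+01, -3.52739668e+01,  7.07448763e-02,
        2.43707048e-02, -1.53810365e-04]), 'eef_pos': array([162.32986508, 525.22811232, 204.8782013 ]), 'eef_rot': array([-3.14044155e+00, -9.36020632e-05,  2.84180373e+00]), 'wrist_force': array([ 0.89662734, -0.4124025 ,  0.25220417]), 'moment': array([ 0.0204205 , -0.00439864,  0.04410059]), 'finger_gap': 94.14002772122721}
scene {'intrinsics': array([[415.70594084,   0.        , 279.65742841],
       [  0.        , 415.70594084, 206.21700244],
       [  0.        ,   0.        ,   1.        ]]), 'pose': array([[ 4.18228204e-01,  7.64840730e-01, -4.90003904e-01,
         1.09845767e+03],
       [ 9.08293304e-01, -3.46551901e-01,  2.34318273e-01,
        -2.87709340e+02],
       [ 9.40437440e-03, -5.43065776e-01, -8.39637494e-01,

[... 453 characters left out ...]
30690e-01],
       [-5.33069939e-03, -1.31215196e-01, -9.91339577e-01,
         1.61193098e+03],
       [ 0.00000000e+00,  0.00000000e+00,  0.00000000e+00,
         1.00000000e+00]])}
wrist {'intrinsics': array([[354.3126767,   0.       , 276.4156394],
       [  0.       , 354.3126767, 213.7363988],
       [  0.       ,   0.       ,   1.       ]]), 'pose': array([[ 2.95437275e-01,  9.17050768e-01,  2.67833354e-01,
         8.46894264e+01],
       [ 9.55359492e-01, -2.82929106e-01, -8.50844381e-02,
         5.49674794e+02],
       [-2.24889785e-03,  2.81014252e-01, -9.59700960e-01,
         3.84513456e+02],
       [ 0.00000000e+00,  0.00000000e+00,  0.00000000e+00,
         1.00000000e+00]])}
```

View pics/scene0.png

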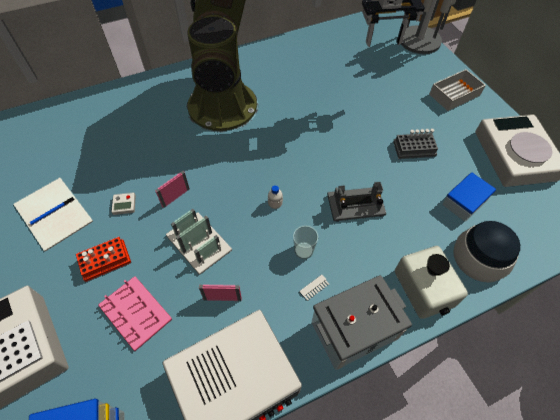

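View pics/top0.png

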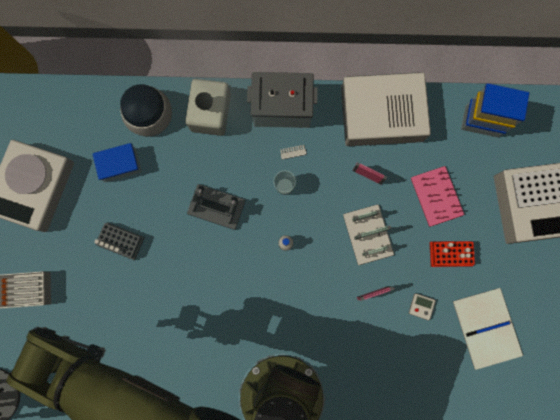

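View pics/wrist0.png

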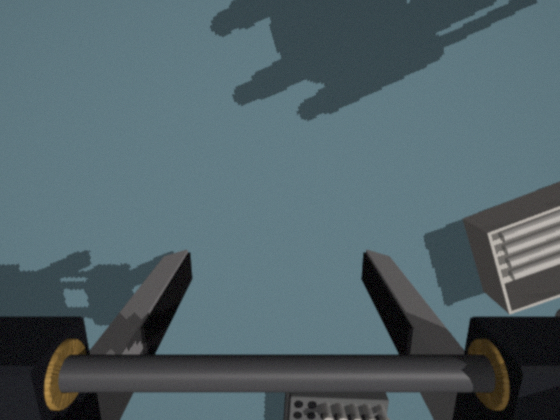

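```bash
cat > h.py <<'E'
import numpy as np,cv2
from cell import *
CAL={}
def ray(n,uv,c=None):
    c=c or get_calibration(n);K=c["intrinsics"];P=c["pose"]
    d=P[:3,:3]@np.linalg.inv(K)@np.array([uv[0],uv[1],1.]);return P[:3,3],d
def onz(n,uv,z,c=None):
    o,d=ray(n,uv,c);return o+d*(z-o[2])/d[2]
def proj(n,p,c=None):
    c=c or get_calibration(n);P=c["pose"];q=P[:3,:3].T@(np.array(p,float)-P[:3,3]);q=c["intrinsics"]@q;return q[:2]/q[2]
def save(n,f):
    im=camera(n);b=cv2.cvtColor(im,cv2.COLOR_RGB2BGR);cv2.imwrite("pics/"+f+".png",b);return b
def crop(f,x0,y0,x1,y1,k,o):
    b=cv2.imread("pics/"+f+".png")[y0:y1,x0:x1];cv2.imwrite("pics/"+o+".png",cv2.resize(b,None,fx=k,fy=k,interpolation=cv2.INTER_CUBIC))
E
python3 - <<'E'
from h import *
a=cv2.imread("pics/top0.png");b=cv2.imread("pics/scene0.png")
def c(i,x0,y0,x1,y1,k):return cv2.resize(i[y0:y1,x0:x1],None,fx=k,fy=k,interpolation=cv2.INTER_CUBIC)
L=np.vstack([c(a,330,195,410,275,5),])
R=c(b,150,195,245,275,4.0)
cv2.imwrite("pics/c1.png",L);cv2.imwrite("pics/c2.png",c(b,150,195,245,275,6))
cv2.imwrite("pics/c3.png",c(a,180,175,250,235,8));cv2.imwrite("pics/c4.png",c(b,320,170,395,230,8))
for n,uv,z in [("top",(369,235),12),("top",(216,205),18),("scene",(360,203),18),("scene",(198,240),12)]:print(onz(n,uv,z))
E
```

```text
[ 492.04858238 -260.47977999   12.        ]
[574.17860471 216.56910995  18.        ]
[579.60732692 227.95517914  18.        ]
[ 494.95136458 -254.88521002   12.        ]
```

View pics/c1.png

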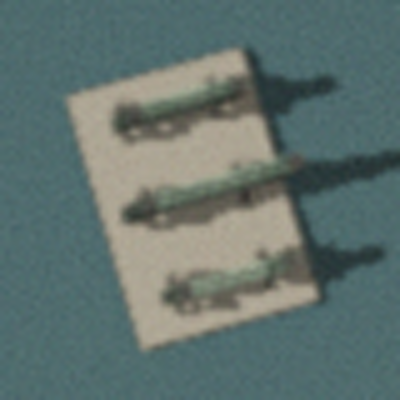

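View pics/c2.png

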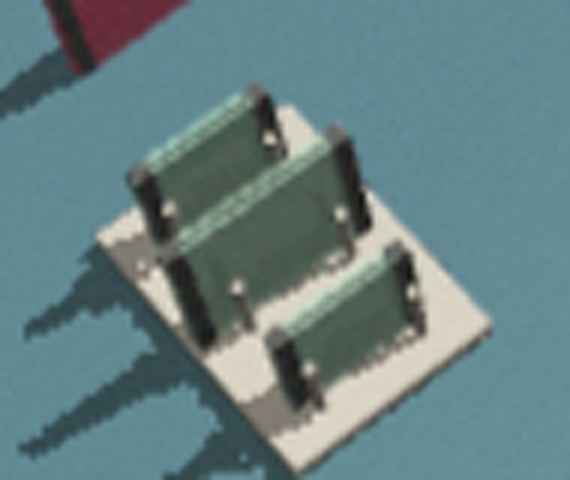

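View pics/c3.png

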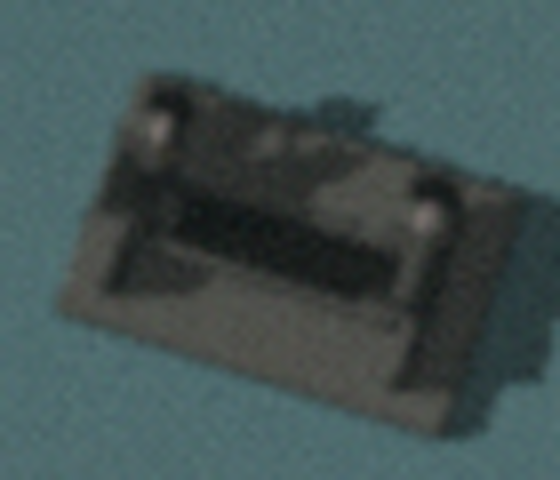

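View pics/c4.png

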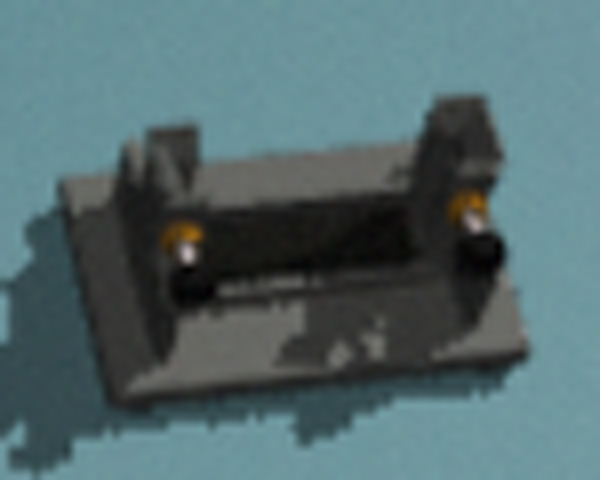

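Candidates for the target: three cassettes in the white rack at scene px (183,225), (197,232), (207,247), and two pink look-alikes at scene (173,190) and (220,293). The middle rack one (scene (195,233), top (371,233)) is tallest and widest and not pink, so that is the large cassette. The pink rack at scene (135,313) is a look-alike too. The stand is at scene (358,203), with its thumbscrews towards world +x. Next I'll take a close look at the stand on the way there.

carry_out(
  series=[
    {"delta_pos":[412,-309,40],"turn":[0,0,-1.566],"hand":0.4},
    {"delta_pos":[412,-309,40],"turn":[0,0,-1.566],"hand":0.4},
    {"delta_pos":[412,-309,40],"turn":[0,0,-1.566],"hand":0.4},
    {"delta_pos":[412,-309,40],"turn":[0,0,-1.566],"hand":0.4},
    {"delta_pos":[412,-309,40],"turn":[0,0,-1.566],"hand":0.4},
    {"delta_pos":[412,-309,40],"turn":[0,0,-1.566],"hand":0.4},
    {"delta_pos":[412,-309,40],"turn":[0,0,-1.566],"hand":0.4},
    {"delta_pos":[412,-309,40],"turn":[0,0,-1.566],"hand":0.4},
  ],
)

```text
clock: 1.15
eef_pos: [562.6, 224.8, 244.2]
eef_rot: [-3.141, 0.0, 1.336]
wrist_force: [0.3, 0.4, -0.4]
finger_gap: 37.2
```

carry_out(
  series=[
    {"delta_pos":[14,-4,0],"turn":[0,0,-0.055],"hand":0.4},
    {"delta_pos":[14,-4,0],"turn":[0,0,-0.055],"hand":0.4},
    {"delta_pos":[14,-4,0],"turn":[0,0,-0.055],"hand":0.4},
  ],
)

```text
clock: 1.52
eef_pos: [574.5, 222.9, 244.0]
eef_rot: [-3.141, 0.0, 1.289]
wrist_force: [-0.3, -0.8, 0.2]
finger_gap: 37.5
```

```bash
python3 - <<'E'
from h import *
import pickle
s=read_state();c=get_calibration("wrist");save("wrist","w1");pickle.dump((s,c),open("w1.pkl","wb"))
print(s["eef_pos"],s["eef_rot"],s["clock"],np.abs(s["qd"]).max())
E
```

```text
[574.50629494 222.91102403 244.03190648] [-3.14117636e+00  1.79173359e-04  1.28896143e+00] 1.525 0.008615755190884032
```

View pics/w1.png

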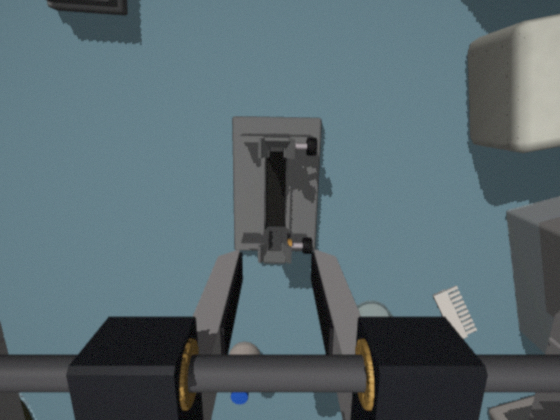

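```bash
python3 - <<'E'
from h import *
crop("w1",215,100,345,280,4.4,"w1c")
b=cv2.imread("pics/w1c.png");b=cv2.convertScaleAbs(b,alpha=2.2,beta=0);b=b[:,:];
b=cv2.resize(b,None,fx=.75,fy=.75);cv2.imwrite("pics/w1c.png",b);print(b.shape)
E
```

```text
(594, 429, 3)
```

View pics/w1c.png

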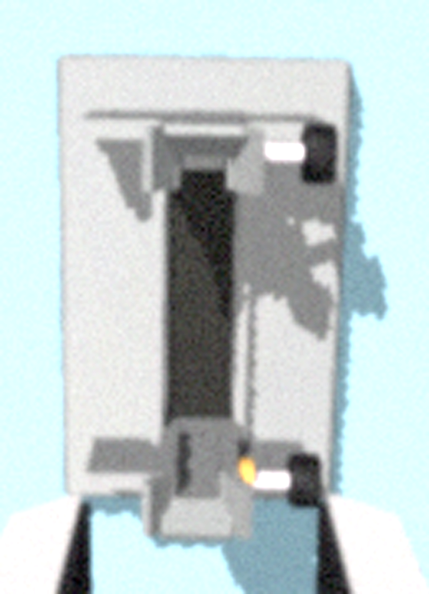

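carry_out(
  series=[
    {"delta_pos":[-5,-45,-84],"turn":[0,0,0],"hand":0.4},
    {"delta_pos":[-5,-45,-84],"turn":[0,0,0],"hand":0.4},
    {"delta_pos":[-5,-45,-84],"turn":[0,0,0],"hand":0.4},
    {"delta_pos":[-5,-45,-84],"turn":[0,0,0],"hand":0.4},
    {"delta_pos":[-5,-45,-84],"turn":[0,0,0],"hand":0.4},
  ],
)

```text
clock: 2.2
eef_pos: [570.7, 178.3, 161.8]
eef_rot: [3.139, -0.001, 1.288]
wrist_force: [0.6, -0.0, 0.6]
finger_gap: 37.5
```

```bash
python3 - <<'E'
from h import *
import pickle
s=read_state();c=get_calibration("wrist");save("wrist","w2");pickle.dump((s,c),open("w2.pkl","wb"))
print(s["eef_pos"],s["eef_rot"],s["clock"],np.abs(s["qd"]).max())
E
```

```text
[570.72048344 178.30174292 161.80379203] [ 3.13942484e+00 -1.35167348e-03  1.28788619e+00] 2.2 0.00781885524204197
```

View pics/w2.png

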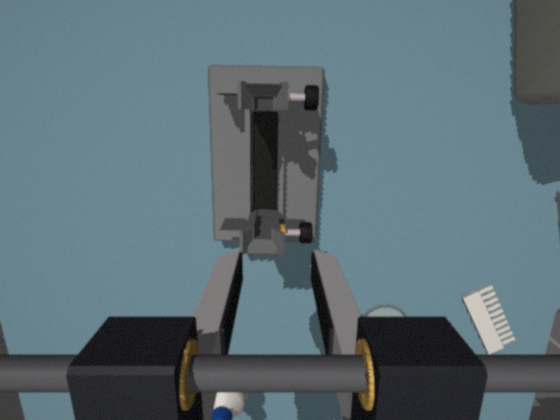

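```bash
python3 - <<'E'
from h import *
b=cv2.imread("pics/w2.png");b=cv2.convertScaleAbs(b,alpha=2.2,beta=0)
p=b[70:130,200:330];q=b[200:260,200:330]
o=np.vstack([cv2.resize(p,None,fx=5,fy=5,interpolation=cv2.INTER_CUBIC),cv2.resize(q,None,fx=5,fy=5,interpolation=cv2.INTER_CUBIC)])
for x in range(0,650,50):cv2.line(o,(x,0),(x,6 if x%100 else 12),(0,0,255),1)
cv2.imwrite("pics/w2c.png",o)
E
```

```text
(no output)
```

View pics/w2c.png

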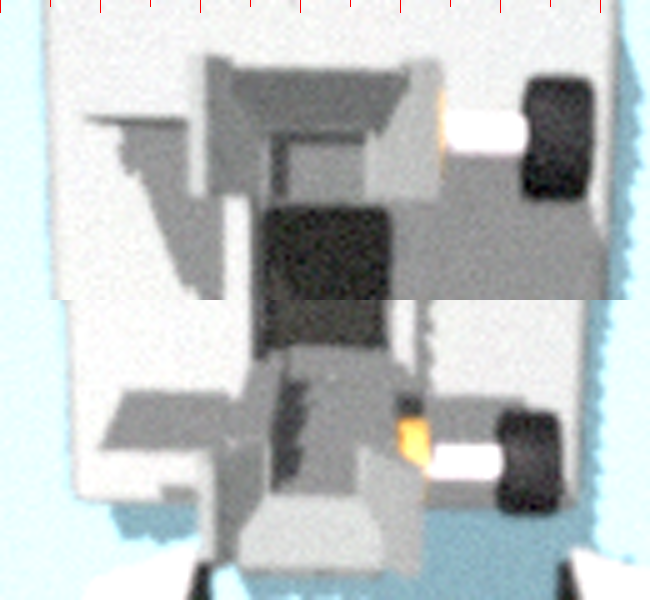

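```bash
cat > stand.py <<'E'
from h import *
import pickle
def edge(pts,z,c):
    P=np.array([onz("wrist",p,z,c)[:2] for p in pts])
    return P
for f,rows,cols,xl,xr,yt in [("w1",(140,230),(238,312),(222,245),(305,335),(105,130)),("w2",(85,205),(215,318),(198,230),(310,335),(58,80))]:
    s,c=pickle.load(open(f+".pkl","rb"))
    b=cv2.imread(f"pics/{f}.png").astype(float);b=cv2.GaussianBlur(b,(3,3),0.7)
    sat=b[:,:,0]-b[:,:,2]   # blue minus red
    th=(np.median(sat[:,xl[0]-40:xl[0]-5][rows[0]:rows[1]])+5)/2
    def cross(v,rev=False):
        m=v>th   # bench
        idx=np.where(m[:-1]!=m[1:])[0]
        if len(idx)==0:return None
        i=idx[-1] if not rev else idx[0]
        return i+(v[i]-th)/(v[i]-v[i+1])
    L=[];R=[];T=[]
    for r in range(*rows):
        a=cross(sat[r,xl[0]:xl[1]]);
        if a is not None:L.append((xl[0]+a,r))
        a=cross(sat[r,xr[0]:xr[1]],True)
        if a is not None:R.append((xr[0]+a,r))
    for q in range(*cols):
        a=cross(sat[yt[0]:yt[1],q])
        if a is not None:T.append((q,yt[0]+a))
    lines={}
    for n,X in (("L",L),("R",R),("T",T)):
        P=edge(X,18,c)
        l=cv2.fitLine(P.astype(np.float32),cv2.DIST_HUBER,0,.1,.01).ravel()
        d=l[:2]; 
        if (n in"LR" and d[1]<0) or (n=="T" and d[0]<0): d=-d
        res=(P-l[2:])@np.array([-d[1],d[0]])
        lines[n]=(d,l[2:]);print(f,n,len(X),"dir deg",np.degrees(np.arctan2(d[1],d[0])),"resid",np.median(abs(res)))
    dy=lines["L"][0]+lines["R"][0];dy/=np.linalg.norm(dy);dx=np.array([dy[1],-dy[0]])
    xl_=lines["L"][1]@dx;xr_=lines["R"][1]@dx
    # evaluate L/R/T at fixed yaw
    yt_=lines["T"][1]@dy
    print(" width",xr_-xl_,"yaw",np.arctan2(dx[1],dx[0]))
    cen=dx*(xl_+xr_)/2+dy*(yt_-80);print(" centre",cen)
    print(" finger TCP proj",proj("wrist",s["eef_pos"],c))
E
python3 stand.py
```

```text
w1 L 90 dir deg 72.80113 resid 0.060834615172808526
w1 R 90 dir deg 72.91058 resid 0.12030907949904633
w1 T 74 dir deg -17.174784 resid 0.047115642218652436
 width 100.97885 yaw -0.29922163
 centre [573.14764 218.06537]
 finger TCP proj [275.01291196 265.17806967]
w2 L 120 dir deg 72.78075 resid 0.04021285548435838
w2 R 120 dir deg 72.85107 resid 0.07859691492876886
w2 T 103 dir deg -17.20647 resid 0.043301380120556635
 width 100.532776 yaw -0.2999189
 centre [573.0205  217.66537]
 finger TCP proj [275.02474997 265.16044479]
```

carry_out(
  series=[
    {"delta_pos":[-66,-479,14],"turn":[0,0,0.553],"hand":0.4},
    {"delta_pos":[-66,-479,14],"turn":[0,0,0.553],"hand":0.4},
    {"delta_pos":[-66,-479,14],"turn":[0,0,0.553],"hand":0.4},
    {"delta_pos":[-66,-479,14],"turn":[0,0,0.553],"hand":0.4},
    {"delta_pos":[-66,-479,14],"turn":[0,0,0.553],"hand":0.4},
    {"delta_pos":[-66,-479,14],"turn":[0,0,0.553],"hand":0.4},
    {"delta_pos":[-66,-479,14],"turn":[0,0,0.553],"hand":0.4},
    {"delta_pos":[-66,-479,14],"turn":[0,0,0.553],"hand":0.4},
  ],
)

```text
clock: 3.25
eef_pos: [504.1, -303.6, 175.1]
eef_rot: [3.141, 0.001, 1.84]
wrist_force: [0.7, 0.8, 1.1]
finger_gap: 37.7
```

carry_out(
  series=[
    {"delta_pos":[0,0,0],"turn":[0,0,0],"hand":0.4},
    {"delta_pos":[0,0,0],"turn":[0,0,0],"hand":0.4},
  ],
)

```text
clock: 3.5
eef_pos: [504.5, -301.1, 174.5]
eef_rot: [3.141, 0.0, 1.84]
wrist_force: [0.8, -0.4, -0.4]
finger_gap: 37.9
```

```bash
python3 - <<'E'
from h import *
import pickle
s=read_state();c=get_calibration("wrist");save("wrist","w3");pickle.dump((s,c),open("w3.pkl","wb"))
print(s["eef_pos"],s["eef_rot"],s["clock"],np.abs(s["qd"]).max())
E
```

```text
[ 504.52790473 -301.10094926  174.45088563] [3.14122829e+00 7.74375097e-05 1.83993888e+00] 3.5 0.02276294491558693
```

View pics/w3.png

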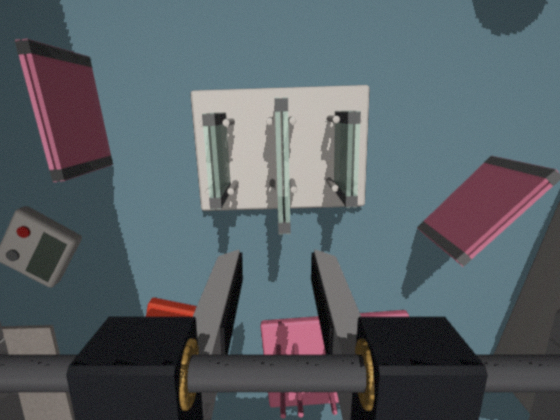

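```bash
python3 - <<'E'
from h import *
b=cv2.imread("pics/w3.png");b=cv2.convertScaleAbs(b,alpha=1.5,beta=0)[85:245,190:375]
o=cv2.resize(b,None,fx=3.7,fy=3.7,interpolation=cv2.INTER_CUBIC);print(o.shape)
cv2.imwrite("pics/w3c.png",o)
o=np.hstack([cv2.resize(cv2.convertScaleAbs(cv2.imread("pics/w3.png"),alpha=1.7)[y:y+50,260:310],None,fx=8,fy=8,interpolation=cv2.INTER_CUBIC) for y in (85,195)])
cv2.imwrite("pics/w3d.png",o)
E
```

```text
(592, 684, 3)
```

View pics/w3c.png

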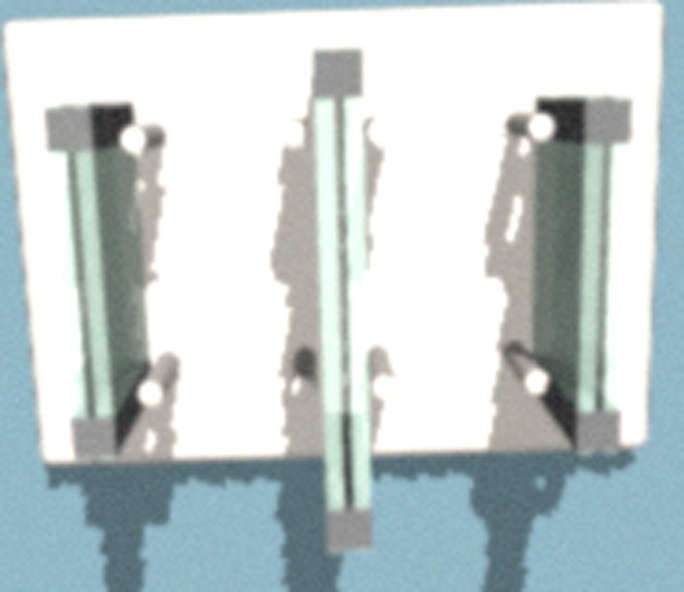

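View pics/w3d.png

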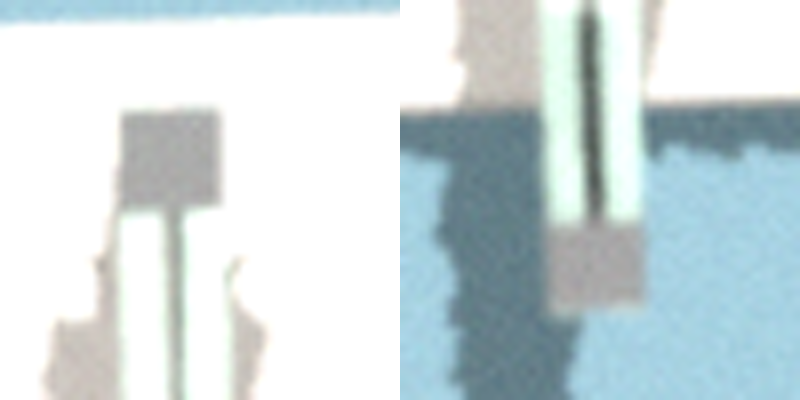

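```bash
python3 - <<'E'
from h import *
import pickle
s,c=pickle.load(open("w3.pkl","rb"))
A=onz("wrist",(280.8,98.1),97,c);B=onz("wrist",(283.9,233.6),97,c)
d=A-B;print(A,B,np.linalg.norm(d),"centre",(A+B)/2,"yaw of width dir",np.arctan2(d[1],d[0]),"tool yaw",s["eef_rot"][2])
# finger tips mid in image
g=cv2.cvtColor(cv2.imread("pics/w3.png"),cv2.COLOR_BGR2GRAY)
for r in (256,262,270,280): print(r,[int(v) for v in g[r,205:350:1]])
E
python3 - <<'E'
import sys;sys.path.insert(0,'.')
from h import *
crop("../pics/w3",195,240,360,320,4.8,"w3f") if False else None
b=cv2.imread("pics/w3.png")[240:320,195:360];cv2.imwrite("pics/w3f.png",cv2.resize(b,None,fx=4.8,fy=4.8))
E
```

```text
[ 484.19765062 -213.84307378   97.        ] [ 513.15858131 -308.62773906   97.        ] 99.1103843063008 centre [ 498.67811597 -261.23540642   97.        ] yaw of width dir 1.8673320004794096 tool yaw 1.839938883494733
256 [118, 119, 116, 116, 116, 119, 119, 116, 115, 115, 119, 118, 117, 116, 116, 120, 119, 120, 119, 114, 117, 115, 119, 116, 117, 118, 116, 116, 120, 118, 116, 115, 99, 64, 27, 24, 42, 76, 109, 117, 118, 117, 118, 117, 115, 114, 118, 119, 116, 116, 116, 115, 119, 117, 118, 119, 116, 116, 119, 117, 117, 110, 87, 73, 73, 70, 68, 74, 70, 70, 74, 71, 68, 72, 84, 110, 116, 117, 118, 117, 118, 117, 117, 118, 116, 115, 117, 116, 117, 117, 118, 116, 117, 118, 115, 116, 118, 116, 115, 115, 118, 117, 117, 118, 115, 105, 69, 33, 14, 38, 68, 101, 113, 115, 118, 117, 116, 116, 118, 116, 116, 113, 118, 119, 115, 120, 120, 116, 118, 117, 119, 115, 118, 117, 118, 118, 116, 115, 114, 114, 117, 118, 115, 116, 119]
262 [117, 119, 118, 119, 117, 114, 115, 116, 119, 114, 111, 115, 118, 115, 116, 117, 117, 116, 118, 115, 119, 119, 117, 115, 114, 118, 117, 116, 113, 115, 107, 79, 44, 28, 17,
[... 1217 characters left out ...]
16, 119]
280 [118, 116, 110, 114, 116, 121, 116, 115, 119, 115, 117, 118, 116, 116, 117, 113, 116, 117, 118, 116, 118, 115, 117, 116, 117, 109, 86, 51, 33, 28, 21, 13, 0, 13, 8, 15, 18, 60, 100, 115, 116, 117, 116, 113, 117, 117, 117, 118, 118, 117, 119, 117, 117, 118, 115, 114, 114, 118, 115, 115, 118, 116, 110, 93, 79, 80, 72, 71, 69, 80, 94, 97, 112, 118, 117, 117, 118, 116, 117, 116, 118, 119, 117, 116, 115, 119, 119, 120, 117, 115, 119, 115, 118, 118, 117, 116, 116, 116, 116, 117, 118, 117, 117, 115, 116, 95, 53, 10, 17, 15, 0, 19, 3, 16, 19, 27, 56, 91, 110, 115, 117, 116, 117, 115, 116, 117, 120, 118, 115, 117, 119, 116, 113, 117, 115, 116, 120, 117, 114, 118, 117, 113, 116, 115, 115]
```

View pics/w3f.png

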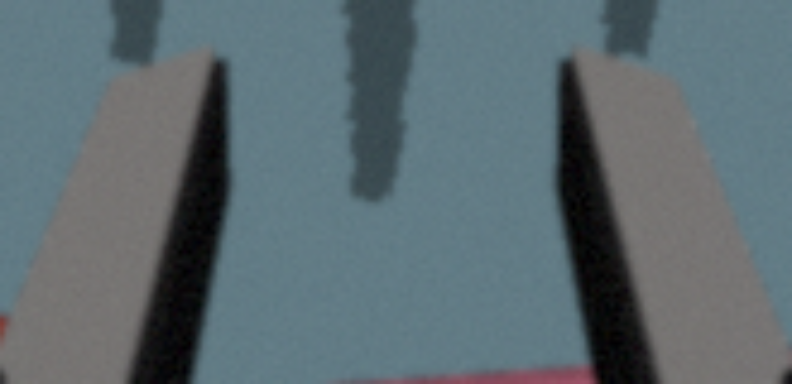

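The picture shows the widest cassette in the middle place: its top edge runs from px (281,98) to (284,234), flanked by the two small ones at px (215,160) and (347,160). The pink look-alikes are at (65,110) and (490,205). Its centre is (498,-261) and its width direction 1.867 rad.

carry_out(
  series=[
    {"delta_pos":[-6.5,39.7,0],"turn":[0,0,0.027],"hand":0.4},
    {"delta_pos":[-6.5,39.7,-20],"turn":[0,0,0.027],"hand":0.4},
    {"delta_pos":[-6.5,39.7,-50],"turn":[0,0,0.027],"hand":0.4},
    {"delta_pos":[-6.5,39.7,-50],"turn":[0,0,0.027],"hand":0.4},
    {"delta_pos":[-6.5,39.7,-50],"turn":[0,0,0.027],"hand":0.4},
  ],
)

```text
clock: 4.18
eef_pos: [498.4, -261.6, 125.5]
eef_rot: [3.141, 0.001, 1.868]
wrist_force: [-0.4, -0.0, 0.1]
finger_gap: 37.8
```

```bash
python3 - <<'E'
from h import *
s=read_state();save("wrist","w4")
print(s["eef_pos"],s["eef_rot"],s["wrist_force"])
E
```

```text
[ 498.40266637 -261.55300556  125.4659061 ] [3.14064378e+00 1.01209031e-03 1.86777583e+00] [-0.3816382  -0.03732198  0.08922207]
```

View pics/w4.png

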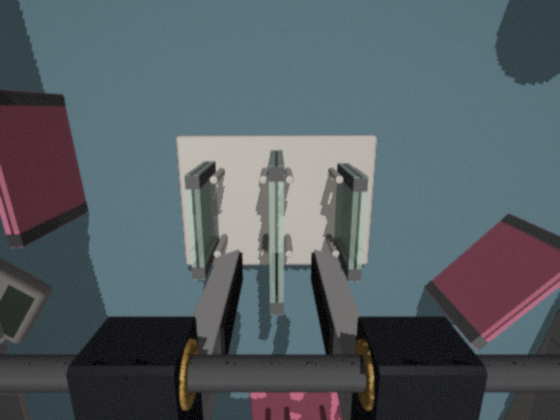

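carry_out(
  series=[
    {"delta_pos":[-0.3,0.2,-25],"turn":[0,0,0],"hand":0.4},
    {"delta_pos":[-0.3,0.2,-50],"turn":[0,0,0],"hand":0.4},
    {"delta_pos":[-0.3,0.2,-62],"turn":[0,0,0],"hand":0.4},
    {"delta_pos":[-0.3,0.2,-62],"turn":[0,0,0],"hand":0.4},
  ],
)

```text
clock: 4.72
eef_pos: [497.6, -261.7, 62.4]
eef_rot: [-3.142, -0.0, 1.867]
wrist_force: [0.7, -0.3, -0.5]
finger_gap: 37.5
```

carry_out(
  series=[
    {"delta_pos":[0,0,0],"turn":[0,0,0],"hand":0.0},
    {"delta_pos":[0,0,0],"turn":[0,0,0],"hand":0.0},
    {"delta_pos":[0,0,0],"turn":[0,0,0],"hand":0.0},
    {"delta_pos":[0,0,0],"turn":[0,0,0],"hand":0.0},
    {"delta_pos":[0,0,0],"turn":[0,0,0],"hand":0.0},
  ],
  squeeze=22,
)

```text
clock: 5.35
eef_pos: [497.6, -261.8, 62.5]
eef_rot: [3.141, 0.0, 1.867]
wrist_force: [-0.4, -0.2, 5.0]
finger_gap: 9.1
```

carry_out(
  series=[
    {"delta_pos":[0,0,4],"turn":[0,0,0],"hand":0.0},
    {"delta_pos":[0,0,20],"turn":[0,0,0],"hand":0.0},
    {"delta_pos":[0,0,50],"turn":[0,0,0],"hand":0.0},
    {"delta_pos":[0,0,80],"turn":[0,0,0],"hand":0.0},
    {"delta_pos":[0,0,110],"turn":[0,0,0],"hand":0.0},
    {"delta_pos":[0,0,130],"turn":[0,0,0],"hand":0.0},
    {"delta_pos":[0,0,130],"turn":[0,0,0],"hand":0.0},
    {"delta_pos":[0,0,130],"turn":[0,0,0],"hand":0.0},
  ],
)

```text
clock: 6.35
eef_pos: [497.1, -261.6, 191.5]
eef_rot: [-3.141, -0.001, 1.867]
wrist_force: [0.1, 1.0, -1.1]
finger_gap: 9.1
```

```bash
python3 - <<'E'
from h import *
import pickle
s=read_state();c=get_calibration("wrist");save("wrist","w5");pickle.dump((s,c),open("w5.pkl","wb"));save("scene","s5")
print(s["eef_pos"],s["eef_rot"],s["wrist_force"],s["moment"],s["finger_gap"])
print(proj("scene",s["eef_pos"]))
E
```

```text
[ 497.12934792 -261.55696366  191.49973154] [-3.14094320e+00 -7.25741565e-04  1.86678520e+00] [ 0.11903133  1.003533   -1.07581371] [-0.09675064  0.05916505  0.05713238] 9.072287238230475
[184.44609028 207.29221226]
```

View pics/w5.png

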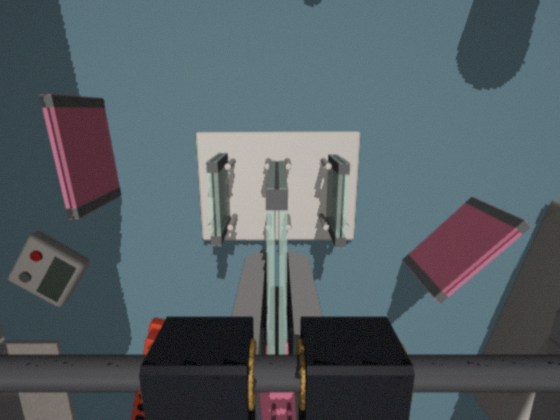

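View pics/s5.png

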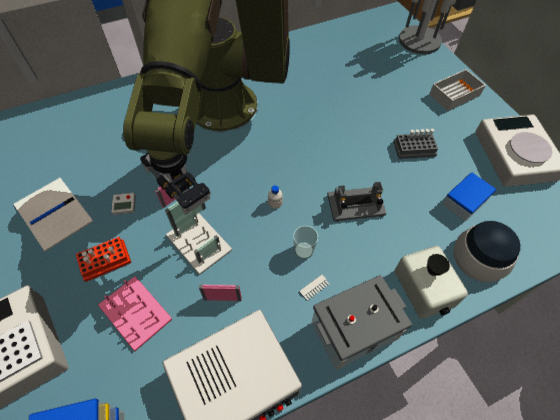

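```bash
python3 - <<'E'
from h import *
import pickle
s,c=pickle.load(open("w5.pkl","rb"))
b=cv2.convertScaleAbs(cv2.imread("pics/w5.png"),alpha=1.8)[140:240,235:325]
cv2.imwrite("pics/w5c.png",cv2.resize(b,None,fx=6,fy=6,interpolation=cv2.INTER_CUBIC))
t=s["eef_pos"];y=s["eef_rot"][2];tx=np.array([np.cos(y),np.sin(y),0]);ty=np.array([np.sin(y),-np.cos(y),0])
for h in (34,-51):
  for x in (49,50,51):print(h,x,[proj("wrist",t+tx*x+ty*e+np.array([0,0,h]),c).round(1) for e in(-4.5,4.5)])
E
```

```text
34 49 [array([264.1, 191.2]), array([285.5, 191.2])]
34 50 [array([264. , 188.9]), array([285.5, 188.9])]
34 51 [array([264. , 186.6]), array([285.5, 186.6])]
-51 49 [array([268.7, 162.4]), array([282.5, 162.4])]
-51 50 [array([268.7, 160.9]), array([282.5, 160.9])]
-51 51 [array([268.7, 159.3]), array([282.5, 159.3])]
```

View pics/w5c.png

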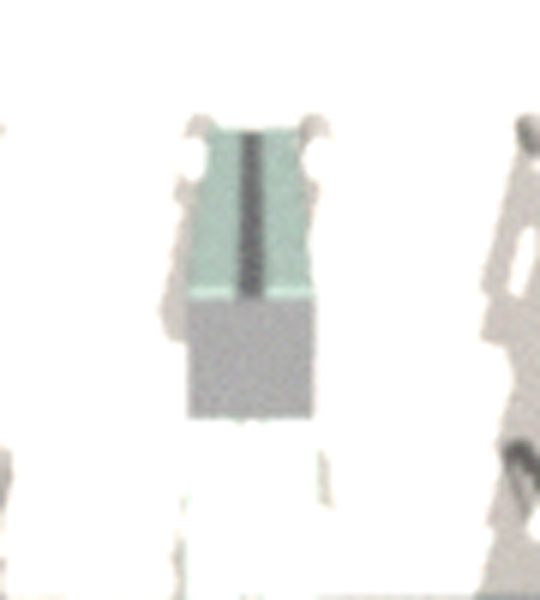

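carry_out(
  series=[
    {"delta_pos":[3,20,0],"turn":[0,0,-0.03],"hand":0.0},
    {"delta_pos":[10,60,0],"turn":[0,0,-0.08],"hand":0.0},
    {"delta_pos":[17,105,0],"turn":[0,0,-0.13],"hand":0.0},
    {"delta_pos":[24,150,0],"turn":[0,0,-0.19],"hand":0.0},
    {"delta_pos":[31,195,0],"turn":[0,0,-0.25],"hand":0.0},
    {"delta_pos":[38,240,0],"turn":[0,0,-0.31],"hand":0.0},
    {"delta_pos":[45,285,0],"turn":[0,0,-0.37],"hand":0.0},
    {"delta_pos":[52,330,0],"turn":[0,0,-0.43],"hand":0.0},
  ],
)

```text
clock: 7.45
eef_pos: [549.3, 69.7, 191.5]
eef_rot: [-3.141, 0.0, 1.435]
wrist_force: [0.9, -0.3, -1.8]
finger_gap: 8.8
```

carry_out(
  series=[
    {"delta_pos":[7,45,0],"turn":[0,0,-0.05],"hand":0.0},
    {"delta_pos":[13,85,0],"turn":[0,0,-0.09],"hand":0.0},
    {"delta_pos":[19,120,0],"turn":[0,0,-0.13],"hand":0.0},
    {"delta_pos":[23.2,142,0],"turn":[0,0,-0.155],"hand":0.0},
    {"delta_pos":[23.7,149.7,0],"turn":[0,0,-0.166],"hand":0.0},
    {"delta_pos":[23.7,149.7,0],"turn":[0,0,-0.166],"hand":0.0},
    {"delta_pos":[23.7,149.7,0],"turn":[0,0,-0.166],"hand":0.0},
    {"delta_pos":[23.7,149.7,0],"turn":[0,0,-0.166],"hand":0.0},
  ],
)

```text
clock: 8.45
eef_pos: [573.2, 217.2, 192.3]
eef_rot: [3.141, -0.0, 1.27]
wrist_force: [-0.0, -0.1, -0.9]
finger_gap: 8.6
```

```bash
python3 - <<'E'
from h import *
import pickle
s=read_state();c=get_calibration("wrist");save("wrist","w6");pickle.dump((s,c),open("w6.pkl","wb"));save("scene","s6");save("top","t6")
print(s["eef_pos"],s["eef_rot"],s["wrist_force"],s["moment"],s["finger_gap"],s["clock"])
b=cv2.convertScaleAbs(cv2.imread("pics/w6.png"),alpha=1.8)[100:270,200:340]
cv2.imwrite("pics/w6c.png",cv2.resize(b,None,fx=3.5,fy=3.5,interpolation=cv2.INTER_CUBIC))
b=cv2.convertScaleAbs(cv2.imread("pics/s6.png"),alpha=1.4)[120:240,310:430]
cv2.imwrite("pics/s6c.png",cv2.resize(b,None,fx=4.5,fy=4.5,interpolation=cv2.INTER_CUBIC))
E
```

```text
[573.19808635 217.23029289 192.2974682 ] [ 3.14144761e+00 -2.96338299e-05  1.27010841e+00] [-0.04052631 -0.06618407 -0.93778539] [-0.0215928   0.11136503 -0.02795259] 8.55195779747749 8.45
```

View pics/w6c.png

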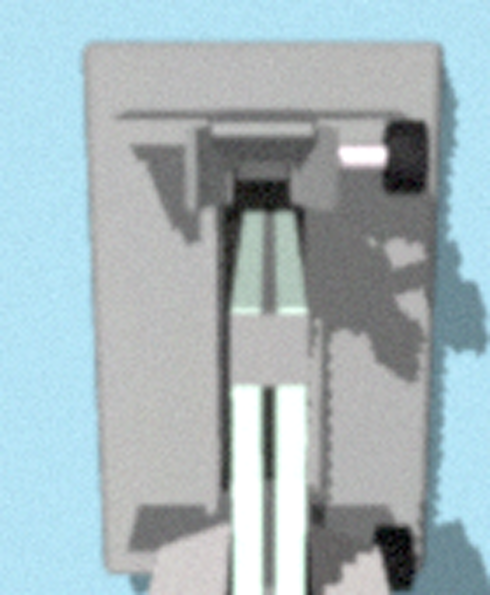

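View pics/s6c.png

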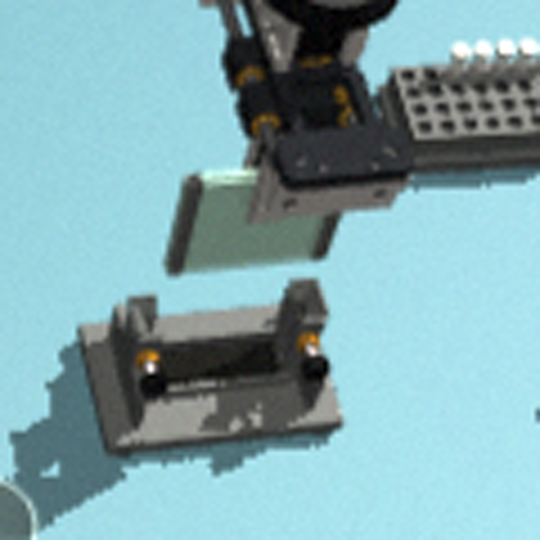

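```bash
sed -e 's/^for f,rows.*/for f,rows,cols,xl,xr,yt in [("w6",(125,240),(230,320),(212,240),(312,338),(103,120))]:/' stand.py > st6.py; python3 st6.py; python3 - <<'E'
from h import *
for n in range(6):
    s=read_state()
print(s["eef_pos"])
import pickle
s,c=pickle.load(open("w6.pkl","rb"))
t=s["eef_pos"];y=s["eef_rot"][2];tx=np.array([np.cos(y),np.sin(y),0]);ty=np.array([np.sin(y),-np.cos(y),0])
for h in (34,-51):print([proj("wrist",t+tx*50+ty*e+np.array([0,0,h]),c).round(1) for e in(-4.5,4.5)])
b=cv2.convertScaleAbs(cv2.imread("pics/w6.png"),alpha=1.8)[150:215,250:300]
cv2.imwrite("pics/w6d.png",cv2.resize(b,None,fx=9,fy=9,interpolation=cv2.INTER_CUBIC))
E
```

```text
w6 L 115 dir deg 72.808586 resid 0.03468319562963332
w6 R 115 dir deg 72.89472 resid 0.12330218674372156
w6 T 90 dir deg -17.227037 resid 0.028743637251579874
 width 100.763 yaw -0.2992951
 centre [573.0868  217.92285]
 finger TCP proj [274.99485883 265.18042185]
[573.1810669  217.59351327 192.26653476]
[array([263.8, 190.1]), array([285.2, 190.1])]
[array([268.3, 161.5]), array([282.2, 161.5])]
```

View pics/w6d.png

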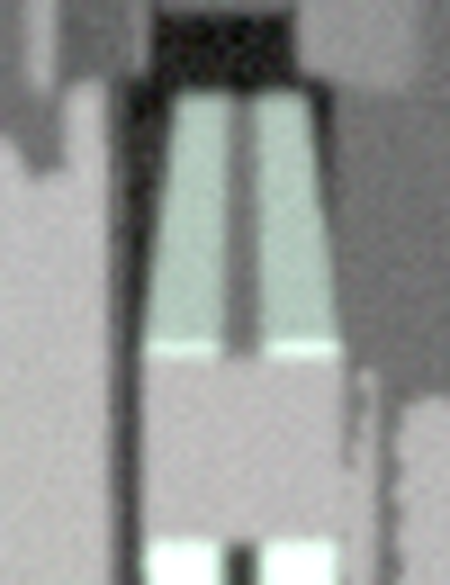

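carry_out(
  series=[
    {"delta_pos":[-1.1,0,-10],"turn":[0,0,0],"hand":0.0},
    {"delta_pos":[-1.1,0,-30],"turn":[0,0,0],"hand":0.0},
    {"delta_pos":[-1.1,0,-45],"turn":[0,0,0],"hand":0.0},
    {"delta_pos":[-1.1,0,-48],"turn":[0,0,0],"hand":0.0},
    {"delta_pos":[-1.1,0,-48],"turn":[0,0,0],"hand":0.0},
  ],
)

```text
clock: 9.22
eef_pos: [572.1, 218.0, 144.3]
eef_rot: [3.141, -0.0, 1.271]
wrist_force: [-0.1, -0.6, -0.9]
finger_gap: 8.7
```

```bash
python3 - <<'E'
from h import *
s=read_state();c=get_calibration("wrist");save("wrist","w7");save("scene","s7")
print(s["eef_pos"],s["eef_rot"],s["wrist_force"],s["moment"],s["finger_gap"],s["clock"])
b=cv2.convertScaleAbs(cv2.imread("pics/w7.png"),alpha=1.8)[90:240,210:340]
b=cv2.resize(b,None,fx=4,fy=4,interpolation=cv2.INTER_CUBIC)[:570]
d=cv2.convertScaleAbs(cv2.imread("pics/s7.png"),alpha=1.4)[165:225,325:390]
d=cv2.resize(d,(275,254));d=cv2.copyMakeBorder(d,0,570-254,0,0,0)
cv2.imwrite("pics/w7c.png",np.hstack([b,d]))
E
```

```text
[572.13276901 217.99575624 144.33998278] [ 3.14144599e+00 -1.30694547e-04  1.27078291e+00] [-0.1427873  -0.62103786 -0.91902865] [-0.06796669  0.02139317  0.00239778] 8.694210114263107 9.225
```

View pics/w7c.png

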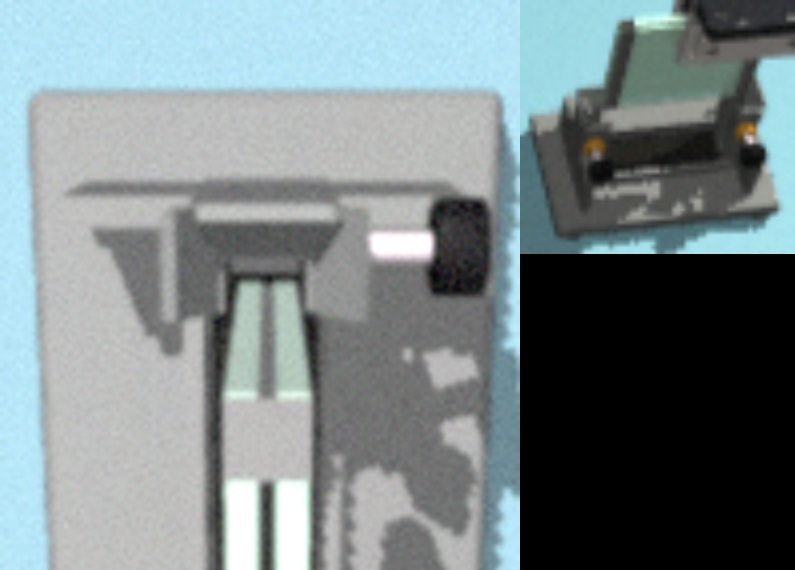

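carry_out(
  series=[
    {"delta_pos":[0,-0.4,-5],"turn":[0,0,0],"hand":0.0},
    {"delta_pos":[0,-0.4,-10],"turn":[0,0,0],"hand":0.0},
    {"delta_pos":[0,-0.4,-15],"turn":[0,0,0],"hand":0.0},
    {"delta_pos":[0,-0.4,-20],"turn":[0,0,0],"hand":0.0},
    {"delta_pos":[0,-0.4,-25],"turn":[0,0,0],"hand":0.0},
    {"delta_pos":[0,-0.4,-25],"turn":[0,0,0],"hand":0.0},
  ],
)

```text
clock: 10.07
eef_pos: [571.9, 217.5, 118.7]
eef_rot: [-3.141, 0.0, 1.271]
wrist_force: [0.2, 0.3, -2.0]
finger_gap: 8.9
```

carry_out(
  series=[
    {"delta_pos":[0,0,-6],"turn":[0,0,0],"hand":0.0},
    {"delta_pos":[0,0,-12],"turn":[0,0,0],"hand":0.0},
    {"delta_pos":[0,0,-18],"turn":[0,0,0],"hand":0.0},
    {"delta_pos":[0,0,-24],"turn":[0,0,0],"hand":0.0},
    {"delta_pos":[0,0,-28],"turn":[0,0,0],"hand":0.0},
    {"delta_pos":[0,0,-28],"turn":[0,0,0],"hand":0.0},
    {"delta_pos":[0,0,-28],"turn":[0,0,0],"hand":0.0},
  ],
)

```text
clock: 10.95
eef_pos: [572.2, 217.6, 91.4]
eef_rot: [3.141, -0.0, 1.271]
wrist_force: [0.5, -0.5, -1.9]
finger_gap: 8.8
```

```bash
python3 - <<'E'
from h import *
F=[];M=[];E=[]
for i in range(8):
    s=read_state();F.append(s["wrist_force"]);E.append(s["eef_pos"]);M.append(s["moment"])
    camera("top")
print(np.mean(F,0),np.std(F,0),np.mean(E,0),np.std(E,0),np.mean(M,0),s["clock"])
save("wrist","w8");
b=cv2.convertScaleAbs(cv2.imread("pics/w8.png"),alpha=1.8)[70:230,200:350]
cv2.imwrite("pics/w8c.png",cv2.resize(b,None,fx=3.7,fy=3.7,interpolation=cv2.INTER_CUBIC))
E
```

```text
[ 0.20413309  0.0805928  -1.56159374] [0.35382266 0.57201734 0.46358094] [572.11574671 217.58512348  91.35068679] [0.03544199 0.02027668 0.05257911] [-0.06619685  0.08862614 -0.01328628] 11.3
```

View pics/w8c.png

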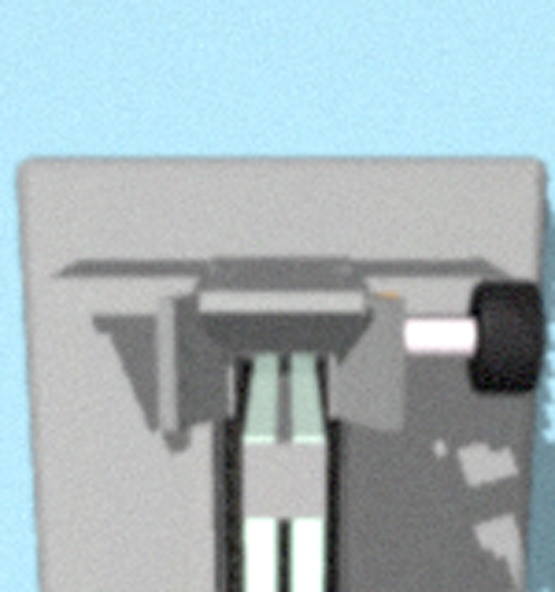

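carry_out(
  series=[
    {"delta_pos":[0,0,-3],"turn":[0,0,0],"hand":0.0},
    {"delta_pos":[0,0,-6],"turn":[0,0,0],"hand":0.0},
    {"delta_pos":[0,0,-8],"turn":[0,0,0],"hand":0.0},
    {"delta_pos":[0,0,-9],"turn":[0,0,0],"hand":0.0},
    {"delta_pos":[0,0,-9],"turn":[0,0,0],"hand":0.0},
    {"delta_pos":[0,0,-9],"turn":[0,0,0],"hand":0.0},
  ],
)

```text
clock: 12.15
eef_pos: [572.0, 217.6, 82.3]
eef_rot: [3.141, -0.0, 1.271]
wrist_force: [-0.3, -0.5, -0.7]
finger_gap: 8.7
```

```bash
cat > ft.py <<'E'
from h import *
F=[];M=[];E=[];R=[]
for i in range(8):
    s=read_state();F.append(s["wrist_force"]);E.append(s["eef_pos"]);M.append(s["moment"])
    camera("top")
print(np.mean(F,0).round(2),np.std(F,0).round(2),np.mean(E,0).round(2),np.mean(M,0).round(3),s["eef_rot"],s["finger_gap"],s["clock"])
E
python3 ft.py
```

```text
[ 0.16 -0.07 -1.47] [0.3  0.79 0.53] [572.07 217.58  82.23] [-0.116  0.147 -0.011] [ 3.14143867e+00 -7.77740405e-05  1.27083762e+00] 9.231046473318811 12.5
```

carry_out(
  series=[
    {"delta_pos":[0,0,-1],"turn":[0,0,0],"hand":0.0},
    {"delta_pos":[0,0,-2],"turn":[0,0,0],"hand":0.0},
    {"delta_pos":[0,0,-2],"turn":[0,0,0],"hand":0.0},
    {"delta_pos":[0,0,-2],"turn":[0,0,0],"hand":0.0},
  ],
)

```text
clock: 13.05
eef_pos: [572.1, 217.6, 80.4]
eef_rot: [3.141, -0.0, 1.271]
wrist_force: [-1.0, -0.3, 2.9]
finger_gap: 8.6
```

```bash
python3 ft.py
```

```text
[-1.27 -0.41  3.24] [0.38 0.43 0.39] [572.1  217.59  80.3 ] [-0.16   0.356 -0.009] [ 3.14140015e+00 -1.47092526e-04  1.27078911e+00] 8.754788435864244 13.4
```

carry_out(
  series=[
    {"delta_pos":[0,0,-0.7],"turn":[0,0,0],"hand":0.0},
    {"delta_pos":[0,0,-1.4],"turn":[0,0,0],"hand":0.0},
    {"delta_pos":[0,0,-2],"turn":[0,0,0],"hand":0.0},
    {"delta_pos":[0,0,-2],"turn":[0,0,0],"hand":0.0},
  ],
)

```text
clock: 13.95
eef_pos: [572.1, 217.6, 78.6]
eef_rot: [3.141, -0.0, 1.271]
wrist_force: [-2.4, -1.1, 7.9]
finger_gap: 8.6
```

```bash
python3 ft.py
```

```text
[-2.3  -0.97  7.56] [0.45 0.32 0.42] [572.13 217.6   78.57] [-0.271  0.668  0.007] [ 3.14133260e+00 -2.06636866e-04  1.27078036e+00] 8.686037813883381 14.3
```

carry_out(
  series=[
    {"delta_pos":[0,0,-0.7],"turn":[0,0,0],"hand":0.0},
    {"delta_pos":[0,0,-1.4],"turn":[0,0,0],"hand":0.0},
    {"delta_pos":[0,0,-1.4],"turn":[0,0,0],"hand":0.0},
  ],
)

```text
clock: 14.72
eef_pos: [572.1, 217.6, 77.4]
eef_rot: [3.141, -0.0, 1.271]
wrist_force: [-3.1, -0.9, 10.7]
finger_gap: 8.8
```

```bash
python3 ft.py; python3 - <<'E'
from h import *
save("wrist","w9");save("scene","s9");save("top","t9")
b=cv2.convertScaleAbs(cv2.imread("pics/w9.png"),alpha=1.8)[60:230,200:350]
b=cv2.resize(b,None,fx=3.2,fy=3.2,interpolation=cv2.INTER_CUBIC)
d=cv2.convertScaleAbs(cv2.imread("pics/s9.png"),alpha=1.4)[165:225,325:390]
d=cv2.resize(d,(300,277));d=cv2.copyMakeBorder(d,0,b.shape[0]-277,0,0,0)
cv2.imwrite("pics/w9c.png",np.hstack([b,d]))
E
```

```text
[-3.21 -1.14 10.91] [0.5  0.36 0.39] [572.16 217.62  77.47] [-0.363  0.933  0.006] [ 3.14112596e+00 -3.45085318e-04  1.27083706e+00] 8.74209874937545 15.075
```

View pics/w9c.png

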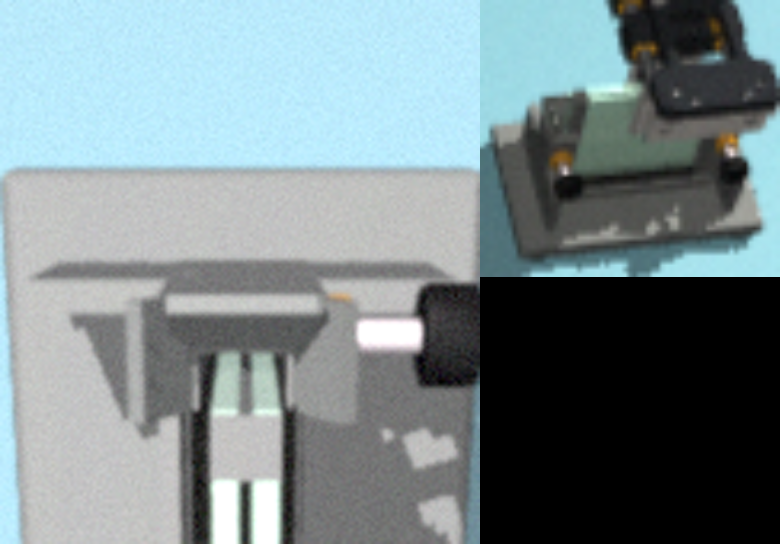

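View pics/s9.png

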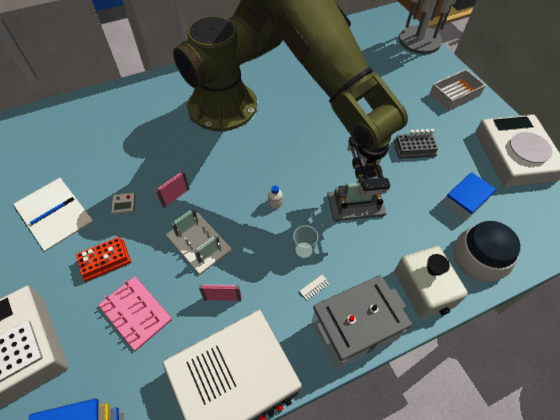

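carry_out(
  series=[
    {"delta_pos":[-0.2,-0.1,0],"turn":[0,0,0],"hand":0.0},
    {"delta_pos":[-0.2,-0.1,0],"turn":[0,0,0],"hand":0.0},
    {"delta_pos":[-0.2,-0.1,0],"turn":[0,0,0],"hand":0.0},
    {"delta_pos":[-0.2,-0.1,0],"turn":[0,0,0],"hand":0.0},
  ],
)

```text
clock: 15.78
eef_pos: [572.1, 217.6, 77.6]
eef_rot: [3.141, -0.001, 1.271]
wrist_force: [-2.7, -0.9, 9.9]
finger_gap: 9.1
```

```bash
python3 ft.py; python3 ft.py
```

```text
[-2.55 -0.83 10.49] [0.36 0.58 0.48] [572.12 217.59  77.56] [-0.24   0.75   0.012] [ 3.14067035e+00 -6.94987213e-04  1.27079731e+00] 8.813934009832485 16.125
[-2.95 -0.73 10.35] [0.42 0.51 0.32] [572.12 217.59  77.55] [-0.23   0.746 -0.001] [ 3.14076777e+00 -6.79279663e-04  1.27082901e+00] 8.943100214835653 16.525
```

```bash
python3 -c "
from cell import *
print(sign_off())"
```

```text
the job is handed in; nothing more can be done
None
```

I took the large cassette from the middle place of the drying rack and lowered it upright into both channels of the casting stand. I handed in at about 16.5 s, with the arm still gripping it (set to 22 N) and pressing it on the gasket.

- **Push:** the steady wrist force is about +10.4 N upward. Adding the cassette's own weight of about 1.6 N gives about 12 N on the gasket. The cassette has gone down about 4.65 mm since touching the gasket, which works out to 11.6 N. The two agree, so there is no sign of slip in the grip or rubbing in the channels. The highest load I read was about 12.5 N.
- **Position:** the far edge is visibly central in its channel. The near edge is hidden by the gripper in the wrist view, and I did not check it closely in the scene view. Nothing touched on the way down.
- **Everything else:** in the last scene picture the small cassettes, the pink look-alikes and the other bench items look unmoved.
- **Not perfect:** a sideways force of about 3 N remains along the arm's reach. I moved the arm back 0.2 mm to relieve it, and that only took off about 0.5 N. The wrist camera also read about 0.8 mm off along the jaw direction, and I corrected for that.

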